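# Slide the burner tray under the caquelon

### The arm

A 6-joint arm with a two-finger parallel gripper is mounted at the origin on the work surface. World frame = base frame: x ahead of the robot, y to its left, z up, the work surface at z = 0. Lengths are in m, angles in degrees, forces in N, time in s.
With the tool pointing down it reaches from about 0.375 to 0.9 m from the base axis. Payload 3.1 kg.
Tool frame: the origin (TCP) lies on the centre line of the jaws, within the pads' length; the fingertips stand 14 mm ahead of it and the grasp point (between the pads) lies 5 mm behind it; y points along the fingers, x is the direction in which the jaws open and shut, and the axes are right-handed (so a half turn about y gives the same grasp; the last joint's range is limited). The gripper opens to 87 mm and grips with 3 to 60 N. Pads are 19 mm wide; open, the fingers measure 117 mm over their backs; the gripper's body (75 mm by 190 mm) begins 51 mm behind the grasp point.
Start: joints at [-85.858, 30.224, 82.088, -0, 67.689, -10.227], TCP at [0.155, -0.605, 0.237] pointing down, gripper open.
Joint ranges: [-176.69, 176.69], [-43.24, 126.21], [12.49, 139.97], [-82, 262], [0, 151.66], [-163.58, 163.58]. Speed limits (degrees/s): [159.86, 159.86, 180, 180, 180, 180].

### API

Orientations are given as a 3x3 rotation matrix whose columns are the frame's x, y, z axes.
In Python, from rig import bot gives the robot as it stands.
- The arm moves only by the tool jog_arm, never from a script. Its argument "rows" is a list that holds one entry, the list of rows, each a list of 6 numbers: the shift along the tool's x, y, z in m, then the turn, a rotation vector about the tool's x, y, z in degrees. A call has 1 to 8 rows; each row shifts and turns the commanded pose from where the row before left it, along the tool's axes as they then stand; what a row does not reach is not made up. A row lasts 1/10 s, in which the tool goes at most 50 mm and 8.59 degrees, less where a joint would pass 70% of its speed; a pose out of reach is approached as far as the arm can. A call is refused whole if a number of a shift passes 0.05 or a number of a turn 8.59, either way. A call with a gripper value outside its range is refused whole. "jaw" is the finger opening in m, from 0 to 0.087, set as the call begins (left out, the last holds). The fingers move at their own pace and stop on an object; the grip force is fixed at half the most. Time passes only in rows, so rows that do not move let the fingers close. It gives the time, the measured TCP pose, the force and the opening at its end, in the units of the state.
- bot.read_state(): the state, without advancing time (a new reading comes with each control period).
- bot.capture(name): name is "side" or "top"; returns (picture, depth): 400x640x3 uint8, red, green, blue; 400x640 float32, m along the optical axis (not along the pixel's ray), 0 where there is no reading.
- bot.camera_params(name): a dict with "fov_y" (degrees; the focal length in pixels is half the picture's height over the tangent of half this angle, whatever the lens; pixels are square), "cx", "cy" (the principal point, pixels), "D" ([k1, k2, p1, p2, k3] as OpenCV has them; the pictures are not rectified), "xyz" and "attitude" of the camera in the world. Camera axes: x right, y down, z forward; pixel columns grow to the right and rows downward; lengths in m; the calibration is good to about 2 mm. A picture is of the moment at which its call begins. camera_params takes no time and is no camera call.
- bot.hand_in(): hands the job in, once; it reports no verdict.
Trained networks look in the newest picture that a camera, given by its name, has taken for a name from the list of things; names that differ only in an ending like _2 or _b are one class to them, and where a whole thing is asked for, a point or a joint stands for the part that bears it (a point fixed in the world has none). Each returns a list of dicts, best first, with "conf" (0 to 1); they miss things now and then, are a little off and sometimes report something else, mostly with a low value. They report only what shows in the picture. A call takes as long as a camera call. They do not tell look-alikes from the thing itself.
- bot.silhouettes(camera, target): "mask" (400x640 bool, what is visible of it).
- bot.landmark_of(camera, target): "xyz" ([x, y, z] in m, in world coordinates, good to about 4 mm: a listed point, or the origin of a listed thing).
The state is a dict: "time_s": time; "joint_positions": joint angles; "qvel": joint speeds; "tau": joint torques, N m; "position": TCP position; "tcp_rot": TCP orientation; "force": force on the tool from outside, world axes, zero at the start; "moment": the same for the moment, N m; "opening": opening from 0.0 (shut) to 1.0 (fully open).
Only numpy, scipy, OpenCV 4.12 (cv2) and the standard library are available. Lean on these libraries where they do the work, as an engineer would, in place of code of your own. Each camera call takes 0.05 s, during which the arm holds its last target. There are 200 camera calls.

### The job

Take the steel tray that carries the burner by its upright wooden grip and slide it into the slot of the stand that carries the caquelon (the pot), fully home, so that the burner stands upright in its tray under the pot. Leave the pot standing where it is, and let go of the tray.

Things in the scene. Friction and masses are not known exactly. Their poses are not given: they have to be found in the camera images.
- tray: Loose steel tray, 0.4 kg, holding the burner (a like tray holds a bowl: not wanted). Origin: centre of the pan's underside. Pan 120 (x) x 110 (y), floor 4, rim 10 mm high. A 24 mm wide, 4 mm thick neck runs back to x=-194, with an upright wooden grip centred at x=-170, y=0: 44 long (x), 14 thick (y), top 70 mm above the board. +x points from grip to pan; the pan goes in first.
- burner: Loose round aluminium fondue burner, 70 mm across and 55 mm high, 0.28 kg, standing in the middle of the tray's pan (origin: centre of its underside).
- stand: Fixed steel stand under the caquelon, 150 mm square, 95 high (a like one bears a glass lid). Origin: centre, at board level. Slot at board level, open at front (x=-75 mm); tray enters along +x. 134 mm between side walls; lips 19 mm up reach 15 mm inward; stop face at x=+64. Fully home: pan centre at stand's centre (stop allows 4 mm more), tray's x along stand's x, grip 95 mm outside the front.
- caquelon: Earthenware fondue pot, loose on the stand's top, 170 mm across the mouth, 80 mm high (its rim 175 mm above the board), 1.3 kg; its stick handle points away from the slot's open side. Origin: centre of its underside.
Mind the look-alikes: they are no part of the job. What is shaped like the stand but blue or green is not meant.

How it is judged:
By the outcome, as a careful person would: the job done as asked, in the order asked, and still so for the second after the job is handed in, with the robot touching nothing.
It also fails if it takes over 43 s, if anything falls off the work surface, if the arm or the gripper's body presses on something with over 40 N, if the wrist force passes 120 N, or if a joint passes its speed limit or range.

## Working session

There is one attempt and no reset: what is moved stays moved. The work goes in short steps, Python scripts to look and compute and a tool call to move; the robot and the scene stay as the last step left them, time stands still between calls to the robot, and variables do not carry over. Pictures are saved under pics/ and viewed, about 8 in all and at most 12, crops included, and the job is handed in when it is done.

Besides the shell and the picture viewer there is one more tool, called after ">>>" as name(argument=value, ...) on one line, values as JSON. jog_arm: Moves the arm, as the interface text tells. Its arguments: {"type":"object","properties":{"rows":{"type":"array","items":{"type":"array","items":{"type":"array","items":{"type":"number"}}}},"jaw":{"type":"number"}},"required":["rows"]}

```bash
mkdir -p pics
cat > h.py <<'E'
import numpy as np, cv2
from rig import bot
def save(n,im): cv2.imwrite(f'pics/{n}.png',cv2.cvtColor(im,cv2.COLOR_RGB2BGR))
def cam(c):
    p=bot.camera_params(c); f=200/np.tan(np.radians(p['fov_y'])/2)
    K=np.array([[f,0,p['cx']],[0,f,p['cy']],[0,0,1.]]); return K,np.array(p['D']),np.array(p['xyz']),np.array(p['attitude'])
def proj(c,P):
    K,D,t,R=cam(c); q=(np.atleast_2d(P)-t)@R
    return cv2.projectPoints(q,np.zeros(3),np.zeros(3),K,D)[0][:,0]
def cloud(c,d,mask):
    K,D,t,R=cam(c); v,u=np.nonzero(mask&(d>0))
    n=cv2.undistortPoints(np.c_[u,v].astype(float)[:,None],K,D)[:,0]
    z=d[v,u][:,None]; return np.c_[n*z,z]@R.T+t, u, v
E
python3 - <<'E'
from h import *
for c in('side','top'):
    im,d=bot.capture(c); save(c+'1',im); np.savez(c+'1.npz',im=im,d=d)
    print(c,bot.camera_params(c))
    for t in('tray','burner','stand','caquelon'):
        for r in bot.landmark_of(c,t): print(t,np.round(r['conf'],2),np.round(r['xyz'],3),proj(c,r['xyz']).round())
E
```

```text
side {'fov_y': 48.38254907732597, 'cx': 319.91391074200743, 'cy': 202.9739405185104, 'D': array([-0.06936167,  0.        ,  0.        ,  0.        ,  0.        ]), 'xyz': array([-0.01856796,  0.32539144,  0.8339902 ]), 'attitude': array([[-0.643617  , -0.59796182,  0.47770159],
       [-0.76518485,  0.48987095, -0.41775422],
       [ 0.01578894, -0.63440375, -0.7728406 ]])}
tray 0.81 [ 0.546  0.045 -0.   ] [[250. 226.]]
burner 0.86 [0.545 0.048 0.008] [[249. 225.]]
stand 0.8 [ 0.672 -0.213  0.002] [[303. 148.]]
stand 0.78 [0.342 0.149 0.   ] [[265. 316.]]
stand 0.64 [ 0.194 -0.305 -0.003] [[465. 245.]]
caquelon 0.56 [ 0.674 -0.216  0.09 ] [[303. 122.]]
top {'fov_y': 49.89385272960199, 'cx': 319.9212660313068, 'cy': 202.10774305561014, 'D': array([-0.08131463,  0.        ,  0.        ,  0.        ,  0.        ]), 'xyz': array([ 0.31117315, -0.07574373,  1.16132532]), 'attitude': array([[ 0.00956831, -0.99462546,  0.10309531],
       [-0.99983593, -0.00793041,  0.01628542],
       [-0.01538031, -0.10323422, -0.99453816]])}
tray 0.56 [0.547 0.047 0.003] [[283. 160.]]
burner 0.76 [0.544 0.048 0.003] [[282. 161.]]
stand 0.69 [ 0.668 -0.214  0.095] [[382. 107.]]
caquelon 0.64 [ 0.666 -0.216  0.093] [[382. 108.]]
```

View pics/side1.png

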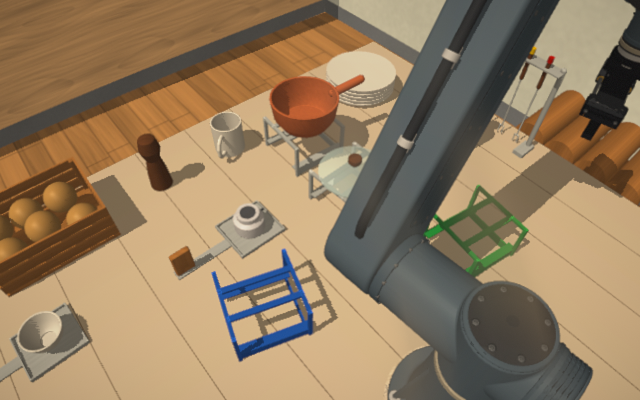

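View pics/top1.png

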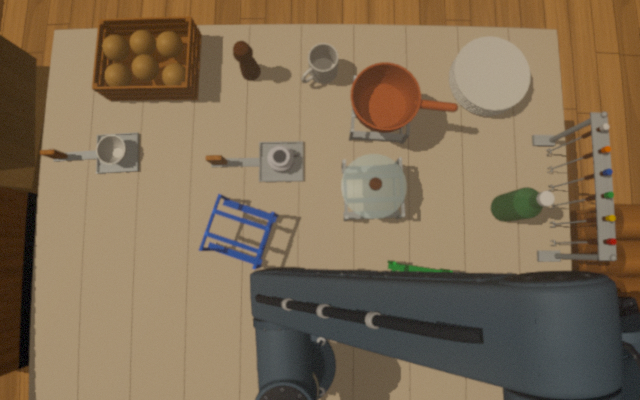

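Run:
```python
from h import *
s=bot.read_state(); print(s['time_s'],np.round(s['tcp_rot'],3),s['force'])
out=[]
for c,box in(('top',(195,40,235,170)),('side',(130,60,270,225))):
    im,d=bot.capture(c)
    for t in('tray','stand','caquelon'):
        for r in bot.silhouettes(c,t):
            P,u,v=cloud(c,d,r['mask'])
            if len(P)==0: continue
            print(c,t,round(r['conf'],2),len(P),'px',u.min(),u.max(),v.min(),v.max(),'min',P.min(0).round(3),'max',P.max(0).round(3))
            np.save(f'm_{c}_{t}_{u.min()}.npy',P)
            if t=='tray':
                low=P[(P[:,2]<.02)]; gr=P[P[:,2]>.062]
                print('  rect',cv2.minAreaRect(low[:,:2].astype(np.float32)))
            if t!='tray':
                for a,b in((-.01,.03),(.085,.1),(.165,.185)):
                    q=P[(P[:,2]>a)&(P[:,2]<b)]
                    if len(q)>20: print('  z',a,b,len(q),cv2.minAreaRect(q[:,:2].astype(np.float32)))
    x,y,w,h=box; out.append(cv2.resize(im[y:y+h,x:x+w],None,fx=390*1./max(w,0)if 0 else 390/w,fy=390/w,interpolation=cv2.INTER_CUBIC))
    # grip by colour+height in the workspace
    P,u,v=cloud(c,d,np.ones(d.shape,bool)); im_=im[v,u].astype(int)
    g=(abs(P[:,0]-.55)<.06)&(abs(P[:,1]-.215)<.06)&(P[:,2]>.03)
    q=P[g]; print(c,'grip',len(q),q[:,2].max(),cv2.minAreaRect(q[q[:,2]>.06][:,:2].astype(np.float32)))
    m=(P[:,0]>.7)&(P[:,0]<.85)&(abs(P[:,1]+.05)<.08)&(P[:,2]>.02)
    print('mug',P[m].min(0).round(3),P[m].max(0).round(3))
H=max(o.shape[0] for o in out)
save('crop1',np.hstack([np.pad(o,((0,H-o.shape[0]),(0,0),(0,0))) for o in out]))
```

```text
0.5 [[ 0.248 -0.     0.969]
 [-0.969  0.     0.248]
 [-0.    -1.     0.   ]] [ 0.47859149 -0.16759444  0.20090605]
top tray 0.96 1683 px 205 302 142 181 min [ 0.486 -0.008 -0.003] max [0.597 0.246 0.075]
  rect ((0.5404697060585022, 0.1193711906671524), (0.11003313213586807, 0.2531180679798126), 0.788637638092041)
top stand 0.73 591 px 349 409 112 143 min [ 0.595 -0.284 -0.003] max [ 0.653 -0.133  0.1  ]
  z -0.01 0.03 451 ((0.6141064763069153, -0.20847880840301514), (0.1493041217327118, 0.029929187148809433), 86.5893783569336)
  z 0.085 0.1 93 ((0.6235708594322205, -0.20938743650913239), (0.15059806406497955, 0.051471296697854996), 86.93194580078125)
top stand 0.68 2052 px 199 276 194 268 min [ 0.252  0.058 -0.007] max [0.452 0.268 0.102]
  z -0.01 0.03 1054 ((0.3530566692352295, 0.1634824424982071), (0.18518002331256866, 0.15267141163349152), 70.11390686035156)
  z 0.085 0.1 918 ((0.3477317690849304, 0.14997655153274536), (0.15286634862422943, 0.14813604950904846), 72.01709747314453)
top stand 0.54 314 px 388 450 260 271 min [ 0.249 -0.381  0.004] max [ 0.279 -0.237  0.098]
  z -0.
[... 2549 characters left out ...]
4468193054199), 70.82877349853516)
  z 0.085 0.1 143 ((0.6650723814964294, -0.21337252855300903), (0.1127372533082962, 0.12155500054359436), 20.180578231811523)
  z 0.165 0.185 811 ((0.6778548359870911, -0.24763505160808563), (0.16748592257499695, 0.23545949161052704), 17.94327163696289)
side caquelon 0.23 856 px 234 263 203 237 min [ 0.508 -0.003  0.   ] max [0.58  0.081 0.062]
  z -0.01 0.03 183 ((0.5397529602050781, 0.03390233963727951), (0.05420453101396561, 0.09251954406499863), 18.419363021850586)
side grip 337 0.0713412143961798 ((0.5376420617103577, 0.21970340609550476), (0.016359781846404076, 0.042131587862968445), 1.580925464630127)
mug [ 0.75  -0.106  0.02 ] [ 0.846 -0.006  0.091]
```

View pics/crop1.png

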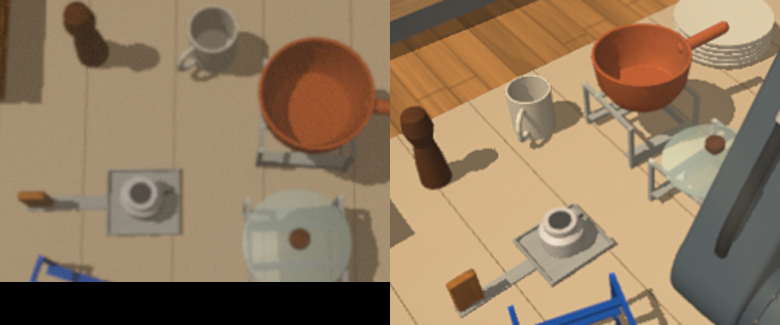

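The wanted tray is the middle one (top 282,161; side 250,230): the thing in it is a squat round burner with a dark mouth. The left one (top 112,150) holds a bowl. The wanted stand is the grey one under the orange pot (top 385,97; side 303,120). The other grey one bears the glass lid, and there are a blue and a green one too. Next I need the gripper's body extents and a finer tray fit.

Run:
```python
from h import *
s=bot.read_state(); R=np.array(s['tcp_rot']); p=np.array(s['position']); print(p)
for c in('side','top'):
    z=np.load(c+'1.npz'); P,u,v=cloud(c,z['d'],z['d']>0); L=(P-p)@R
    for a in (-.01,-.04,-.065,-.1,-.14,-.18):
        q=L[(L[:,1]<a+.015)&(L[:,1]>a-.015)&(abs(L[:,0])<.15)&(abs(L[:,2])<.15)]
        if len(q): print(c,a,len(q),'x',q[:,0].min().round(3),q[:,0].max().round(3),'z',q[:,2].min().round(3),q[:,2].max().round(3))
    T=[np.load(f'm_{c}_tray_'+('205' if c=='top' else '169')+'.npy')][0]
    for lo,hi in((-.01,.02),(.006,.013)):
        q=T[(T[:,2]>lo)&(T[:,2]<hi)&(T[:,1]<.108)]; print(c,'pan',len(q),cv2.minAreaRect(q[:,:2].astype(np.float32)))
    b=T[(T[:,2]>.045)&(T[:,1]<.12)]; print('burner top',b.min(0).round(3),b.max(0).round(3))
```

```text
[ 0.15512714 -0.60540055  0.23655762]
side -0.01 378 x -0.06 0.143 z -0.013 0.15
side -0.04 115 x -0.088 0.125 z -0.034 0.149
side -0.065 643 x -0.097 0.08 z -0.04 0.037
side -0.1 973 x -0.1 0.094 z -0.04 0.036
side -0.14 627 x -0.056 -0.002 z -0.031 0.036
side -0.18 376 x -0.039 0.003 z -0.016 0.034
side pan 1313 ((0.5455119609832764, 0.04497794806957245), (0.122518390417099, 0.12592950463294983), 0.20173379778862)
side pan 255 ((0.5403215885162354, 0.0484904870390892), (0.11151038855314255, 0.11920907348394394), 0.548137366771698)
burner top [0.544 0.02  0.057] [0.546 0.021 0.059]
top -0.01 327 x 0.092 0.141 z 0.102 0.15
top -0.04 46 x 0.107 0.123 z 0.139 0.15
top -0.065 36 x 0.064 0.086 z 0.008 0.039
top -0.1 282 x 0.051 0.093 z 0.006 0.039
top -0.18 5 x 0.004 0.02 z 0.031 0.035
top pan 1112 ((0.5414175987243652, 0.05050692707300186), (0.11003313213586807, 0.11537647992372513), 0.788637638092041)
top pan 364 ((0.5415841937065125, 0.050167594105005264), (0.10951196402311325, 0.11534018814563751), 0.3975825011730194)Traceback (most recent call last):
  File "<stdin>", line 11, in <module>
    return umr_minimum(a, axis, None, out, keepdims, initial, where)
ValueError: zero-size array to reduction operation minimum which has no identity
```

Run:
```python
from h import *
H=np.zeros((12,17))
for c in('top','side'):
    z=np.load(c+'1.npz'); P,u,v=cloud(c,z['d'],z['d']>0)
    P=P[(P[:,2]>.01)&(P[:,2]<.6)]
    i=((P[:,0]-.3)/.05).astype(int); j=((P[:,1]+.6)/.05).astype(int); ok=(P[:,0]>.3)&(i<12)&(P[:,1]>-.6)&(j<17)
    np.maximum.at(H,(i[ok],j[ok]),P[ok,2]*1000)
print('cols y from -.6 step .05'); 
for k in range(12): print('%.2f'%(.3+.05*k),H[k].astype(int))
```

```text
cols y from -.6 step .05
0.30 [  0   0   0   0   0   0   0   0   0   0   0   0   0 100 100  99 100]
0.35 [174 169   0   0   0   0  97 108 111 101   0   0   0 100 100 101  99]
0.40 [243 244   0   0   0   0 110 139 142 114   0   0   0  26  27  99  99]
0.45 [159 158   0   0   0   0 110 143 145 116   0  13  15  18  16   0   0]
0.50 [  0   0   0   0   0   0 104 116 114 109   0  15  64  65  15  74  74]
0.55 [  0   0   0   0   0   0 176 178 178  90   0  12  63  65  15   0   0]
0.60 [  0   0   0   0 180 175 180 170 177 178   0   0   0   0   0   0   0]
0.65 [ 69  68  67  52 178 176 180 109 124 179   0   0   0   0   0   0   0]
0.70 [ 70  67  68  68   0   0 180 177 178 177   0   0   0   0   0   0   0]
0.75 [ 68  66  68  68   0   0   0 177 176  95  93  94   0   0 162 157   0]
0.80 [ 69  67  68  68   0   0   0   0   0  91  93  94   0   0 161 157   0]
0.85 [67 69 69 66  0  0  0  0  0  0  0  0  0  0  0  0  0]
```

>>> jog_arm(rows=[[[0,-0.05,0,0,0,0],[0,-0.05,0,0,0,0],[0,-0.01,0,0,0,0],[-0.0019,0,0.0485,0,-4.45,0],[-0.0019,0,0.0485,0,-4.45,0],[-0.0019,0,0.0485,0,-4.45,0],[-0.0019,0,0.0485,0,-4.45,0],[-0.0019,0,0.0485,0,-4.45,0]]], jaw=0.06)

```text
time_s: 1.7
position: [0.3744, -0.5006, 0.3461]
tcp_rot: [[0.599, 0.0, 0.801], [-0.801, 0.0, 0.599], [-0.0, -1.0, 0.0]]
force: [0.6, 0.5, -0.2]
opening: 0.686
```

>>> jog_arm(rows=[[[-0.0019,0,0.0485,0,-4.45,0],[-0.0019,0,0.0485,0,-4.45,0],[-0.0019,0,0.0485,0,-4.45,0],[-0.0019,0,0.0485,0,-4.45,0],[-0.0019,0,0.0485,0,-4.45,0],[-0.0019,0,0.0485,0,-4.45,0],[-0.0019,0,0.0485,0,-4.45,0],[-0.0019,0,0.0485,0,-4.45,0]]])

```text
time_s: 2.5
position: [0.5959, -0.1888, 0.346]
tcp_rot: [[0.953, -0.0, 0.302], [-0.302, 0.0, 0.953], [-0.0, -1.0, 0.0]]
force: [1.2, 0.5, 0.2]
opening: 0.685
```

>>> jog_arm(rows=[[[-0.0019,0,0.0485,0,-4.45,0],[-0.0019,0,0.0485,0,-4.45,0],[-0.0019,0,0.0485,0,-4.45,0],[-0.0019,0,0.0485,0,-4.45,0],[-0.0019,0,0.0485,0,-4.45,0],[0,0,0.0485,0,0,0],[0,0,0.0485,0,0,0],[0,0,0,0,0,0]]])

```text
time_s: 3.3
position: [0.6138, 0.152, 0.3462]
tcp_rot: [[0.996, -0.001, -0.085], [0.085, 0.003, 0.996], [-0.001, -1.0, 0.003]]
force: [-0.8, -1.0, -0.2]
opening: 0.691
```

>>> jog_arm(rows=[[[-0.0345,0,0.037,0,0,0],[-0.0345,0,0.037,0,3.9,0],[0,0.05,0,0,0,0],[0,0.05,0,0,0,0],[0,0.05,0,0,0,0],[0,0.03,0,0,0,0],[0,0,0,0,0,0],[0,0,0,0,0,0]]])

```text
time_s: 4.1
position: [0.5423, 0.2128, 0.1667]
tcp_rot: [[1.0, -0.0, -0.009], [0.009, -0.0, 1.0], [-0.0, -1.0, -0.0]]
force: [0.9, -0.3, -0.1]
opening: 0.692
```

Run:
```python
from h import *
im,d=bot.capture('side'); s=bot.read_state(); p=np.array(s['position']); print(p,np.degrees(np.arctan2(s['tcp_rot'][1][0],s['tcp_rot'][0][0])))
for q in [p,[.5385,.22,.07]]:
    u=proj('side',q)[0].astype(int); print(u); cv2.circle(im,tuple(int(a) for a in u),2,(255,0,0),-1)
save('s2',cv2.resize(im[130:310,80:320],None,fx=3,fy=3))
```

```text
[0.54326506 0.21308591 0.16800025] 0.539414621569731
[167 219]
[177 251]
```

View pics/s2.png

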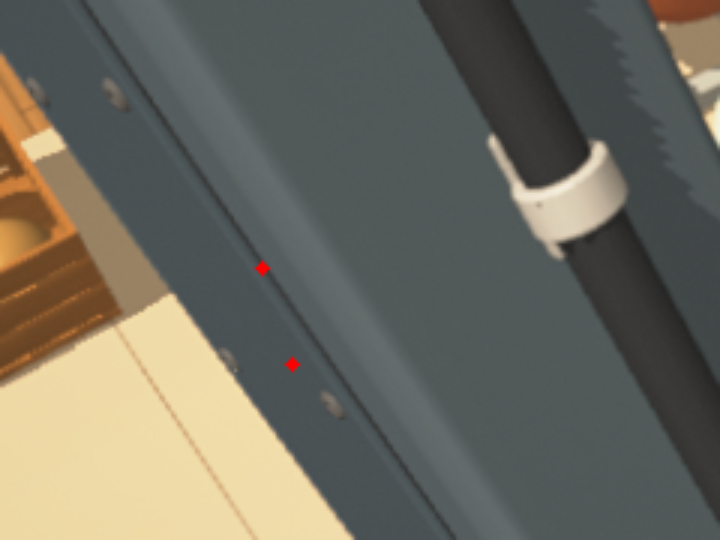

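>>> jog_arm(rows=[[[-0.0045,0,0.007,0,-0.4,0],[0,0.04,0,0,0,0],[0,0.04,0,0,0,0],[0,0.02,0,0,0,0],[0,0,0,0,0,0],[0,0,0,0,0,0]]])

```text
time_s: 4.75
position: [0.5383, 0.2208, 0.0681]
tcp_rot: [[1.0, 0.003, -0.017], [0.017, 0.001, 1.0], [0.003, -1.0, 0.001]]
force: [0.2, 0.5, -0.3]
opening: 0.689
```

>>> jog_arm(rows=[[[0,0.017,0,0,0,0],[0,0,0,0,0,0],[0,0,0,0,0,0]]])

```text
time_s: 5.05
position: [0.5382, 0.2206, 0.0513]
tcp_rot: [[1.0, 0.003, -0.017], [0.017, 0.001, 1.0], [0.003, -1.0, 0.001]]
force: [0.3, -0.8, 0.5]
opening: 0.689
```

>>> jog_arm(rows=[[[0,0,0,0,0,0],[0,0,0,0,0,0],[0,0,0,0,0,0],[0,0,0,0,0,0],[0,0,0,0,0,0],[0,0,0,0,0,0],[0,0,0,0,0,0],[0,0,0,0,0,0]]], jaw=0.005)

```text
time_s: 5.85
position: [0.5376, 0.2203, 0.0495]
tcp_rot: [[1.0, 0.001, -0.018], [0.018, -0.0, 1.0], [0.001, -1.0, -0.0]]
force: [0.7, 0.4, -0.7]
opening: 0.158
```

Run:
```python
from h import *
for c in('top','side'):
    z=np.load(c+'1.npz'); P,u,v=cloud(c,z['d'],z['d']>0)
    for n,(a,b) in {'mill':(.06,.3),'mug':(-.12,.01)}.items():
        for lo,hi in((.02,.06),(.06,.1),(.1,.2)):
            q=P[(P[:,0]>.725)&(P[:,0]<.9)&(P[:,1]>a)&(P[:,1]<b)&(P[:,2]>lo)&(P[:,2]<hi)]
            if len(q): print(c,n,lo,q.min(0).round(3),q.max(0).round(3))
```

```text
top mill 0.02 [0.725 0.118 0.02 ] [0.899 0.296 0.06 ]
top mill 0.06 [0.725 0.121 0.06 ] [0.9   0.299 0.1  ]
top mill 0.1 [0.725 0.118 0.1  ] [0.899 0.299 0.162]
top mug 0.02 [ 0.755 -0.101  0.02 ] [ 0.844 -0.006  0.06 ]
top mug 0.06 [ 0.755 -0.1    0.06 ] [ 0.847 -0.007  0.095]
side mill 0.02 [0.773 0.116 0.02 ] [0.899 0.295 0.06 ]
side mill 0.06 [0.725 0.12  0.06 ] [0.9 0.3 0.1]
side mill 0.1 [0.729 0.116 0.1  ] [0.896 0.295 0.158]
side mug 0.02 [ 0.75  -0.103  0.02 ] [ 0.843 -0.005  0.06 ]
side mug 0.06 [ 0.753 -0.103  0.06 ] [ 0.843 -0.007  0.092]
```

Run:
```python
from h import *
for c in('top','side'):
    z=np.load(c+'1.npz'); P,u,v=cloud(c,z['d'],z['d']>0)
    for n,B in {'mill':(.7,.9,.09,.18),'crate':(.6,.9,.18,.45),'lid':(.3,.58,-.3,0)}.items():
        q=P[(P[:,0]>B[0])&(P[:,0]<B[1])&(P[:,1]>B[2])&(P[:,1]<B[3])&(P[:,2]>.03)]
        print(c,n,np.percentile(q,1,axis=0).round(3),q.min(0).round(3),q.max(0).round(3))
```

```text
top mill [0.778 0.12  0.033] [0.776 0.118 0.03 ] [0.82  0.168 0.162]
top crate [0.718 0.291 0.032] [0.717 0.289 0.03 ] [0.9   0.45  0.107]
top lid [ 0.385 -0.268  0.08 ] [ 0.381 -0.273  0.03 ] [ 0.545 -0.11   0.145]
side mill [0.775 0.119 0.031] [0.773 0.116 0.03 ] [0.819 0.166 0.158]
side crate [0.716 0.29  0.032] [0.714 0.288 0.03 ] [0.9   0.45  0.103]
side lid [ 0.418 -0.262  0.046] [ 0.411 -0.269  0.03 ] [ 0.543 -0.112  0.142]
```

>>> jog_arm(rows=[[[0.003,0,-0.003,0,-0.1,0],[0.006,0,-0.006,0,-0.1,0],[0.0075,0,-0.0073,0,-0.13,0],[0.0075,0,-0.0073,0,-0.13,0],[0.0075,0,-0.0073,0,-0.13,0],[0.0075,0,-0.0073,0,-0.13,0],[0.0075,0,-0.0073,0,-0.13,0],[0.004,0,-0.004,0,-0.13,0]]])

```text
time_s: 6.65
position: [0.5884, 0.1716, 0.0495]
tcp_rot: [[0.999, -0.002, -0.032], [0.032, 0.001, 0.999], [-0.002, -1.0, 0.001]]
force: [-4.0, 3.3, 3.1]
opening: 0.16
```

>>> jog_arm(rows=[[[0.0088,0,-0.0085,0,-0.16,0],[0.0088,0,-0.0085,0,-0.16,0],[0.0088,0,-0.0085,0,-0.16,0],[0.0088,0,-0.0085,0,-0.16,0],[0.0088,0,-0.0085,0,-0.16,0],[0.0088,0,-0.0085,0,-0.16,0],[0.0088,0,-0.0085,0,-0.16,0],[0.0088,0,-0.0085,0,-0.16,0]]])

```text
time_s: 7.45
position: [0.6611, 0.1073, 0.0495]
tcp_rot: [[0.998, -0.003, -0.055], [0.055, 0.001, 0.998], [-0.003, -1.0, 0.001]]
force: [-3.9, 3.5, 4.0]
opening: 0.159
```

>>> jog_arm(rows=[[[0,0,0,0,0,0],[0,0,0,0,0,0]]])

```text
time_s: 7.65
position: [0.6631, 0.1057, 0.0496]
tcp_rot: [[0.998, 0.002, -0.057], [0.057, -0.002, 0.998], [0.002, -1.0, -0.002]]
force: [1.6, -2.8, 0.2]
opening: 0.159
```

Run:
```python
from h import *
out=[]
for c,(x,y) in(('top',(230,50)),('side',(180,60))):
    im,d=bot.capture(c); out.append(cv2.resize(im[y:y+190,x:x+190],(395,395),interpolation=cv2.INTER_CUBIC))
    for t in('tray','burner'):
        for r in bot.silhouettes(c,t):
            P,u,v=cloud(c,d,r['mask'])
            if len(P)<50: continue
            q=P[(P[:,2]<.02)&(P[:,2]>-.01)&(P[:,0]>.55)]
            print(c,t,round(r['conf'],2),len(P),u.min(),u.max(),v.min(),v.max())
            if len(q)>20: print(cv2.minAreaRect(q[:,:2].astype(np.float32)),q.min(0).round(3),q.max(0).round(3))
    for r in bot.landmark_of(c,'burner')+bot.landmark_of(c,'tray'): print(r['conf'],np.round(r['xyz'],3))
s=bot.read_state();print(s['position'],s['force'],s['opening'])
save('s3',np.hstack(out))
```

```text
top tray 0.64 1438 270 345 95 136
((0.6730082631111145, -0.019834503531455994), (0.11797601729631424, 0.20944823324680328), 3.4485161304473877) [ 0.614 -0.124 -0.005] [0.735 0.084 0.019]
top burner 0.92 609 311 339 98 126
((0.6650192141532898, -0.0789341926574707), (0.033963583409786224, 0.07787416875362396), 41.2849235534668) [ 0.641 -0.104 -0.001] [ 0.703 -0.038  0.019]
0.76 [ 0.676 -0.066  0.007]
side tray 0.62 125 274 289 161 176
((0.6467944979667664, -0.12402915209531784), (0.023754974827170372, 0.06518859416246414), 75.07591247558594) [ 0.618 -0.134 -0.006] [ 0.679 -0.105  0.013]
side burner 0.6 1295 263 344 117 174
((0.675726056098938, -0.21822099387645721), (0.22965820133686066, 0.21909457445144653), 52.02873229980469) [ 0.599 -0.367 -0.007] [ 0.833 -0.135  0.02 ]
side burner 0.34 54 276 287 164 175
((0.6419920921325684, -0.11997219175100327), (0.013773747719824314, 0.04788250848650932), 75.55474090576172) [ 0.62  -0.123 -0.002] [ 0.667 -0.107  0.01 ]
[0.66220246 0.10715112 0.04952892] [ 0.47816919 -3.56794562 -0.3458004 ] 0.15763902776599
```

View pics/s3.png

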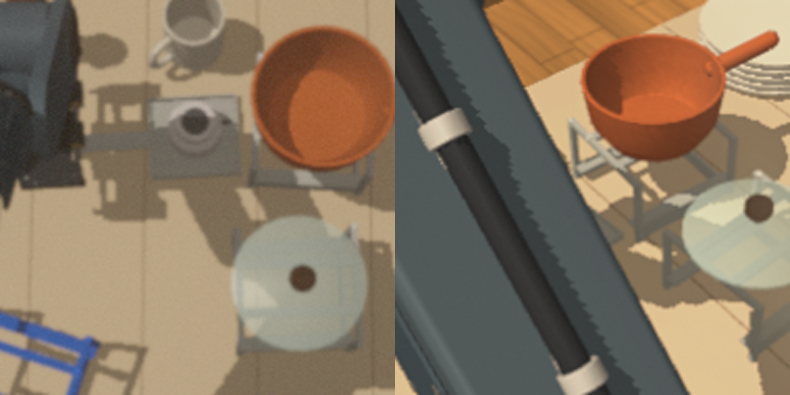

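Top view: the pan (crop 150–240, 95–180) stands in front of the slot, the burner (193,122) is centred in it, and the mug is clear. The side view is mostly hidden by the arm. I'm entering with a slight yaw so that the gripper's body clears the mill.

>>> jog_arm(rows=[[[-0.0007,0,-0.0062,0,0,0],[-0.0007,0,-0.0062,0,0,0],[-0.0007,0,-0.0062,0,0,0],[-0.0007,0,-0.0062,0,0,0],[-0.0007,0,-0.0062,0,0,0],[-0.0007,0,-0.0062,0,0,0],[-0.0007,0,-0.0062,0,0,0],[-0.0007,0,-0.0062,0,0,0]]])

```text
time_s: 8.95
position: [0.6593, 0.0567, 0.0496]
tcp_rot: [[0.998, -0.0, -0.056], [0.056, 0.0, 0.998], [-0.0, -1.0, 0.0]]
force: [1.0, 4.8, 0.4]
opening: 0.157
```

>>> jog_arm(rows=[[[0.0032,0,-0.0003,0,0.83,0],[0.0032,0,-0.0003,0,0.83,0],[0.0032,0,-0.0003,0,0.83,0],[0.0032,0,-0.0003,0,0.83,0],[0.0032,0,-0.0003,0,0.83,0],[0.0032,0,-0.0003,0,0.83,0],[0.0032,0,-0.0003,0,0.83,0],[0.0032,0,-0.0003,0,0.83,0]]])

```text
time_s: 9.75
position: [0.6845, 0.0556, 0.0495]
tcp_rot: [[0.998, -0.002, 0.061], [-0.061, 0.001, 0.998], [-0.002, -1.0, 0.001]]
force: [-4.1, 1.8, 3.7]
opening: 0.154
```

>>> jog_arm(rows=[[[0,0,0,0,0,0],[0,0,0,0,0,0]]])

```text
time_s: 9.95
position: [0.6854, 0.0555, 0.0496]
tcp_rot: [[0.998, 0.001, 0.06], [-0.06, 0.001, 0.998], [0.001, -1.0, 0.001]]
force: [-2.3, 1.9, 2.5]
opening: 0.161
```

Run:
```python
from h import *
im,d=bot.capture('top')
for t in('tray','stand','caquelon'):
    for r in bot.silhouettes('top',t):
        P,u,v=cloud('top',d,r['mask']); 
        if not 310<u.mean()<430 or v.mean()>150: continue
        for a,b in((-.01,.02),(.085,.1),(.165,.185)):
            q=P[(P[:,2]<b)&(P[:,2]>a)]
            if len(q)>20: print(t,round(r['conf'],2),a,len(q),cv2.minAreaRect(q[:,:2].astype(np.float32)),q.min(0).round(3),q.max(0).round(3))
s=bot.read_state();print(s['position'],s['force'],s['opening'])
save('s4',cv2.resize(im[50:180,250:430],None,fx=4,fy=4,interpolation=cv2.INTER_CUBIC))
```

```text
tray 0.85 -0.01 1040 ((0.6766679883003235, -0.06679882109165192), (0.20742590725421906, 0.11310537904500961), 86.16950988769531) [ 0.616 -0.168 -0.005] [0.733 0.037 0.015]
stand 0.55 -0.01 135 ((0.6149589419364929, -0.21292033791542053), (0.1530183106660843, 0.03359021991491318), 85.8531723022461) [ 0.595 -0.29  -0.004] [ 0.637 -0.137  0.02 ]
stand 0.55 0.085 92 ((0.6221545338630676, -0.20909804105758667), (0.15043693780899048, 0.046871863305568695), 86.8962173461914) [ 0.595 -0.284  0.087] [ 0.649 -0.133  0.099]
caquelon 0.94 -0.01 76 ((0.7271496057510376, -0.2998408079147339), (0.2843800187110901, 0.2038583904504776), 87.2834701538086) [ 0.628 -0.441 -0.006] [ 0.833 -0.154  0.006]
caquelon 0.94 0.085 84 ((0.6746023297309875, -0.19995355606079102), (0.14164915680885315, 0.10878001898527145), 74.6535415649414) [ 0.616 -0.271  0.09 ] [ 0.746 -0.138  0.1  ]
caquelon 0.94 0.165 977 ((0.6480778455734253, -0.24306753277778625), (0.2417885810136795, 0.1689814329147339), 53.91681671142578) [ 0.585 -0.387  0.165] [ 0.755 -0.131  0.181]
[0.68533197 0.05546758 0.04951532] [-1.87911132  2.30196138  2.54764808] 0.1543323135709493
```

View pics/s4.png

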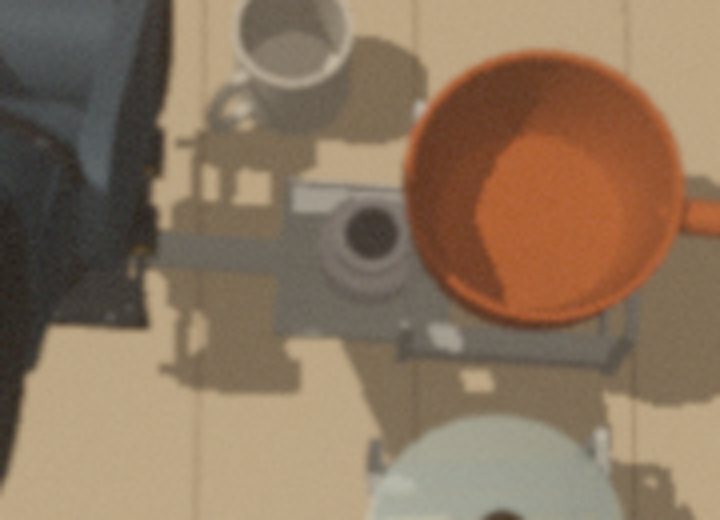

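>>> jog_arm(rows=[[[0,0,-0.006,0,0,0],[0,0,-0.01,0,0,0],[0,0,-0.012,0,0,0],[0,0,-0.012,0,0,0],[0,0,-0.012,0,0,0],[0,0,-0.012,0,0,0],[0,0,-0.012,0,0,0],[0,0,-0.008,0,0,0]]])

```text
time_s: 10.95
position: [0.6799, -0.0304, 0.0495]
tcp_rot: [[0.998, 0.0, 0.06], [-0.06, -0.0, 0.998], [0.0, -1.0, -0.0]]
force: [0.4, 4.2, 1.4]
opening: 0.165
```

>>> jog_arm(rows=[[[0,0,-0.004,0,0,0],[0,0,-0.004,0,0,0],[0,0,-0.003,0,0,0],[0,0,-0.002,0,0,0],[0,0,0,0,0,0]]])

```text
time_s: 11.45
position: [0.6791, -0.042, 0.0496]
tcp_rot: [[0.998, -0.0, 0.059], [-0.059, -0.0, 0.998], [-0.0, -1.0, -0.0]]
force: [0.0, 2.5, 1.0]
opening: 0.154
```

>>> jog_arm(rows=[[[0,0,-0.001,0,0,0],[0,0,-0.001,0,0,0],[0,0,0,0,0,0]]])

```text
time_s: 11.75
position: [0.679, -0.0437, 0.0495]
tcp_rot: [[0.998, -0.0, 0.059], [-0.059, 0.0, 0.998], [-0.0, -1.0, 0.0]]
force: [0.9, 3.5, 1.3]
opening: 0.159
```

Run:
```python
from h import *
s=bot.read_state(); print(s['force'],s['position'])
for c in('top','side'):
    im,d=bot.capture(c)
    for t in('tray','stand','burner'):
        for r in bot.landmark_of(c,t): print(c,t,round(r['conf'],2),np.round(r['xyz'],4))
```

```text
[0.8724063  3.53790184 1.28232475] [ 0.67904181 -0.04366311  0.04954151]
top tray 0.76 [ 0.6704 -0.2169  0.0034]
top stand 0.78 [ 0.1894 -0.3057 -0.0016]
top stand 0.66 [0.3489 0.1512 0.0012]
side tray 0.6 [ 0.6737 -0.2172 -0.0013]
side stand 0.87 [ 6.709e-01 -2.131e-01 -6.000e-04]
side stand 0.73 [ 0.1904 -0.3044 -0.0053]
side stand 0.57 [ 0.344   0.1496 -0.0008]
side burner 0.48 [ 0.6724 -0.2171  0.0063]
```

>>> jog_arm(rows=[[[0,0,-0.001,0,0,0],[0,0,0,0,0,0]]])

```text
time_s: 12.35
position: [0.679, -0.0449, 0.0496]
tcp_rot: [[0.998, 0.0, 0.06], [-0.06, -0.0, 0.998], [0.0, -1.0, -0.0]]
force: [1.0, 3.2, 1.2]
opening: 0.157
```

>>> jog_arm(rows=[[[0,0,-0.001,0,0,0],[0,0,0,0,0,0]]])

```text
time_s: 12.55
position: [0.679, -0.046, 0.0495]
tcp_rot: [[0.998, -0.0, 0.06], [-0.06, -0.0, 0.998], [-0.0, -1.0, -0.0]]
force: [0.1, 3.6, 1.1]
opening: 0.159
```

>>> jog_arm(rows=[[[0,0,-0.001,0,0,0],[0,0,0,0,0,0]]])

```text
time_s: 12.75
position: [0.6789, -0.0469, 0.0495]
tcp_rot: [[0.998, 0.0, 0.059], [-0.059, -0.0, 0.998], [0.0, -1.0, -0.0]]
force: [-0.1, 2.3, 0.5]
opening: 0.156
```

>>> jog_arm(rows=[[[0,0,-0.001,0,0,0],[0,0,0,0,0,0]]])

```text
time_s: 12.95
position: [0.6788, -0.048, 0.0495]
tcp_rot: [[0.998, -0.0, 0.06], [-0.06, -0.0, 0.998], [0.0, -1.0, -0.0]]
force: [-0.4, 3.9, 0.5]
opening: 0.158
```

>>> jog_arm(rows=[[[0,0,-0.001,0,0,0],[0,0,0,0,0,0]]])

```text
time_s: 13.15
position: [0.6788, -0.0481, 0.0495]
tcp_rot: [[0.998, 0.0, 0.06], [-0.06, 0.001, 0.998], [-0.0, -1.0, 0.001]]
force: [0.1, 5.9, 0.5]
opening: 0.16
```

>>> jog_arm(rows=[[[0,0,-0.001,0,0,0],[0,0,0,0,0,0]]])

```text
time_s: 13.35
position: [0.6787, -0.0482, 0.0495]
tcp_rot: [[0.998, -0.0, 0.06], [-0.06, 0.002, 0.998], [-0.0, -1.0, 0.002]]
force: [0.5, 8.4, 0.8]
opening: 0.161
```

>>> jog_arm(rows=[[[0,0,0.002,0,0,0],[0,0,0.0025,0,0,0],[0,0,0,0,0,0],[0,0,0,0,0,0]]])

```text
time_s: 13.75
position: [0.6791, -0.0468, 0.0496]
tcp_rot: [[0.998, 0.0, 0.06], [-0.06, -0.002, 0.998], [0.0, -1.0, -0.002]]
force: [-0.2, -4.3, 0.3]
opening: 0.156
```

>>> jog_arm(rows=[[[0,0,0,0,0,0],[0,0,0,0,0,0],[0,0,0,0,0,0],[0,0,0,0,0,0],[0,0,0,0,0,0]]], jaw=0.04)

```text
time_s: 14.25
position: [0.679, -0.045, 0.0495]
tcp_rot: [[0.998, 0.0, 0.059], [-0.059, 0.0, 0.998], [0.0, -1.0, 0.0]]
force: [0.2, -1.2, -0.6]
opening: 0.445
```

>>> jog_arm(rows=[[[0,-0.01,0,0,0,0],[0,-0.03,0,0,0,0],[0,-0.04,0,0,0,0],[0,-0.05,0,0,0,0],[0,-0.05,0,0,0,0],[0,-0.05,0,0,0,0],[0,-0.05,0,0,0,0],[0,0,0,0,0,0]]])

```text
time_s: 15.05
position: [0.6829, -0.0459, 0.3406]
tcp_rot: [[0.998, 0.019, 0.059], [-0.059, -0.004, 0.998], [0.019, -1.0, -0.003]]
force: [1.0, -0.7, 1.3]
opening: 0.461
```

>>> jog_arm(rows=[[[-0.03,0,0.04,0,-3,0],[-0.03,0,0.04,0,-4,0],[-0.03,0,0.04,0,-4,0],[-0.03,0,0.04,0,-4,0],[-0.03,0,0.045,0,-4,0],[-0.01,0,0.045,0,-4,0],[0,0,0.045,0,-4,0],[0,0,0.045,0,-4,0]]])

```text
time_s: 15.85
position: [0.4627, 0.2713, 0.3302]
tcp_rot: [[0.885, 0.001, -0.465], [0.465, 0.001, 0.885], [0.001, -1.0, -0.0]]
force: [1.0, 0.9, 0.4]
opening: 0.459
```

>>> jog_arm(rows=[[[0,0,0.045,0,-4,0],[0,0,0.045,0,-4,0],[0,0,0,0,0,0],[0,0,0,0,0,0]]])

```text
time_s: 16.25
position: [0.4185, 0.3487, 0.3297]
tcp_rot: [[0.812, 0.0, -0.584], [0.584, -0.0, 0.812], [0.0, -1.0, -0.001]]
force: [-0.2, -0.2, -0.4]
opening: 0.462
```

Run:
```python
from h import *
out=[]
for c,(x,y) in(('top',(265,30)),('side',(215,60))):
    im,d=bot.capture(c); out.append(cv2.resize(im[y:y+150,x:x+150+50],(395,296),interpolation=cv2.INTER_CUBIC))
    P,u,v=cloud(c,d,d>0)
    g=P[(abs(P[:,0]-.68)<.05)&(abs(P[:,1]+.045)<.04)&(P[:,2]>.05)&(P[:,2]<.08)]
    if len(g)>10: print(c,'grip',g[:,2].max(),cv2.minAreaRect(g[:,:2].astype(np.float32)))
    for t in('tray','burner','stand','caquelon'):
        for r in bot.landmark_of(c,t): print(c,t,round(r['conf'],2),np.round(r['xyz'],4))
        for r in bot.silhouettes(c,t)[:1]:
            if t in('tray','caquelon'):
                Q,_,_=cloud(c,d,r['mask']); print('  box',Q.min(0).round(3),Q.max(0).round(3))
s=bot.read_state();print(s['time_s'],s['position'],s['force'])
save('s5',np.hstack(out))
```

```text
top grip 0.07452343460396249 ((0.6775714159011841, -0.04485112428665161), (0.04278026893734932, 0.01661231741309166), 82.58101654052734)
top tray 0.88 [ 6.696e-01 -2.157e-01  6.000e-04]
  box [ 0.603 -0.27  -0.005] [ 0.696 -0.021  0.127]
top stand 0.78 [0.3474 0.1487 0.0008]
top stand 0.74 [ 0.1902 -0.3065  0.0014]
top caquelon 0.69 [ 0.6674 -0.2136  0.0943]
  box [ 0.586 -0.384 -0.   ] [ 0.799 -0.129  0.181]
17.15 [0.41943638 0.34812196 0.32954782] [-0.61364081  0.05945016  0.44527419]
```

View pics/s5.png

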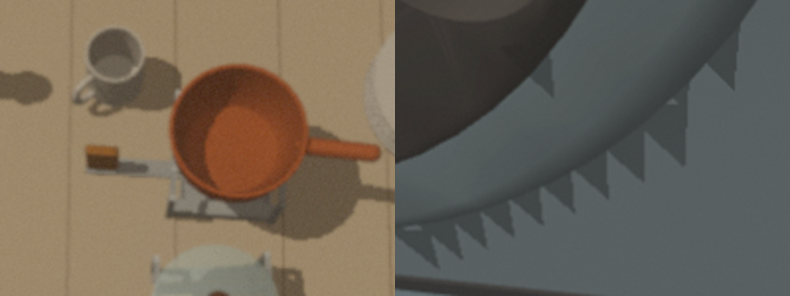

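>>> jog_arm(rows=[[[0.0013,0,-0.0475,0,5,0],[0.0013,0,-0.0475,0,5,0],[0.0013,0,-0.0475,0,5,0],[0.0013,0,-0.0475,0,5,0],[0.0013,0,-0.0475,0,5,0],[0.0013,0,-0.0475,0,5,0],[0.0013,0,-0.0475,0,5,0],[0.0013,0,-0.0475,0,5,0]]])

```text
time_s: 17.95
position: [0.5454, -0.0047, 0.3296]
tcp_rot: [[0.997, 0.001, 0.08], [-0.08, -0.0, 0.997], [0.001, -1.0, 0.0]]
force: [0.6, 0.4, 1.0]
opening: 0.456
```

>>> jog_arm(rows=[[[0.0013,0,-0.0475,0,5,0],[0.0013,0,-0.0475,0,5,0],[0.0013,0,-0.0475,0,5,0],[0.0013,0,-0.0475,0,5,0],[0.0013,0,-0.0475,0,5,0],[0.0013,0,-0.0475,0,5,0],[0.0013,0,-0.0475,0,5,0],[0.0013,0,-0.0475,0,5,0]]])

```text
time_s: 18.75
position: [0.4145, -0.354, 0.3296]
tcp_rot: [[0.712, 0.001, 0.702], [-0.702, -0.001, 0.712], [0.001, -1.0, -0.0]]
force: [-0.1, -0.3, -0.2]
opening: 0.461
```

>>> jog_arm(rows=[[[0.0013,0,-0.0475,0,5,0],[0.0013,0,-0.0475,0,5,0],[0,0,0,0,0,0],[0,0,0,0,0,0]]])

```text
time_s: 19.15
position: [0.347, -0.4195, 0.3294]
tcp_rot: [[0.58, 0.0, 0.815], [-0.815, 0.001, 0.58], [-0.0, -1.0, 0.001]]
force: [0.2, 1.1, 0.5]
opening: 0.459
```

Run:
```python
from h import *
c='side'; im,d=bot.capture(c)
P,u,v=cloud(c,d,d>0)
g=P[(abs(P[:,0]-.68)<.05)&(abs(P[:,1]+.045)<.04)&(P[:,2]>.05)&(P[:,2]<.08)]
if len(g)>10: print('grip',g[:,2].max(),cv2.minAreaRect(g[:,:2].astype(np.float32)))
b=P[(abs(P[:,0]-.67)<.045)&(abs(P[:,1]+.212)<.045)&(P[:,2]>.015)&(P[:,2]<.08)]
print('under pot',len(b),b.min(0).round(3),b.max(0).round(3))
for t in('tray','burner','stand','caquelon'):
    for r in bot.landmark_of(c,t): print(t,round(r['conf'],2),np.round(r['xyz'],4))
s=bot.read_state();print(s['time_s'],s['position'],s['force'])
save('s6',cv2.resize(im[60:200,210:390],None,fx=4,fy=4,interpolation=cv2.INTER_CUBIC))
```

```text
grip 0.07169333296521008 ((0.6739259362220764, -0.04751170426607132), (0.04396585747599602, 0.015295900404453278), 87.68775177001953)
under pot 321 [ 0.633 -0.246  0.015] [ 0.686 -0.184  0.06 ]
tray 0.55 [ 0.6717 -0.2212 -0.002 ]
stand 0.85 [ 6.689e-01 -2.147e-01 -2.000e-04]
caquelon 0.68 [ 0.6688 -0.2156  0.0925]
19.4 [ 0.34884282 -0.41768253  0.32959357] [ 0.70698623 -0.45350621 -0.08136268]
```

View pics/s6.png

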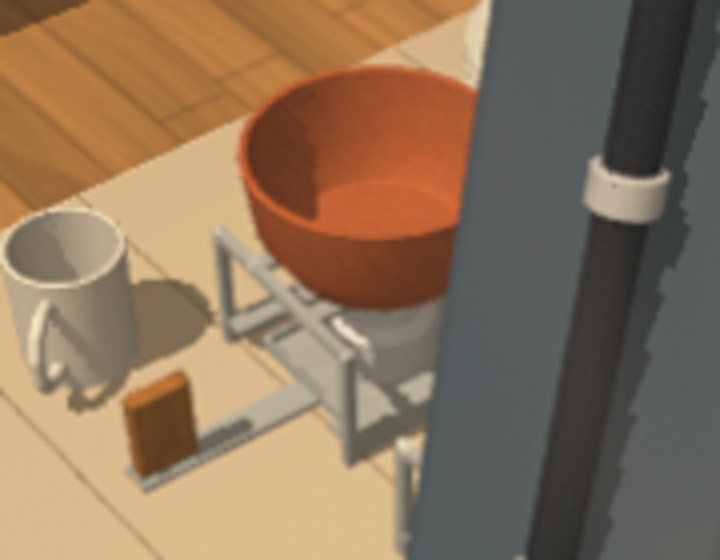

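The tray is home with its grip free at crop (160,425). The burner stands upright under the pot (400,340), and the pot and mug are where they were.

```bash
python3 -c "
from rig import bot
print(bot.hand_in())"
```

```text
the job is handed in; nothing more can be done
None
```

The burner's tray is in the slot of the grey stand under the orange pot. I let go of it, moved the arm clear and handed the job in at about 19.4 s of the 43 s allowed.

**What I did:** I took the tray by its wooden grip and slid it along the board. It entered about 6.5° askew so that the gripper's body cleared the pepper mill, and I straightened it once inside. I pushed until it touched the stop (about 8 N on the wrist), then drew back a few millimetres before opening the jaws.

**Last checks:**
- **Tray:** the top camera puts the grip's centre at (0.678, -0.045). That puts the pan centre about 2 mm past the stand's centre, with about 3 mm left before the stop.
- **Burner:** it stands upright. The highest point measured under the pot is about 60 mm above the board.
- **Pot:** it is within about 2 mm of where it started, and the mug was not touched.

**What disagreed:** the side camera puts the grip about 3 mm deeper than the top camera, and the tray detector puts the pan 3–6 mm deeper than the stand's centre. I trusted the contact with the stop. In the last side picture the arm hides the right-hand part of the stand, and the detector did not report the burner there. I judged the burner by eye and from the depth points.

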